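# Cover the burr pot and hold it up off the turntable

### The arm

A 7-joint arm with a two-finger parallel gripper is mounted at the origin on the work surface. World frame = base frame: x ahead of the robot, y to its left, z up, the work surface at z = 0. Lengths are in m, angles in rad, forces in N, time in s.
With the tool pointing down it reaches from about 0.4 to 0.85 m from the base axis. Payload 4.5 kg.
Tool frame: the origin (TCP) lies midway between the tips of the shut fingers; the grasp point (between the pads) lies 19 mm behind it; z points along the fingers, y is the direction in which the jaws open and shut (so a half turn about z gives the same grasp; the last joint's range is limited). The gripper opens to 88 mm and grips with 3 to 60 N. Pads are 18 mm wide; open, the fingers measure 123 mm over their backs; the gripper's body (75 mm by 187 mm) begins 45 mm behind the grasp point.
Start: joints at [0.034, 0.689, -0.195, 1.565, 0.157, 0.902, -0.215], TCP at [0.625, 0, 0.239] pointing down, gripper open.
Joint ranges: [-3.01, 3.01], [-0.46, 2.08], [-1.47, 1.51], [0.13, 2.56], [-1, 4.14], [0.04, 2.09], [-2.66, 2.66]. Speed limits (rad/s): [2.57, 2.57, 3.14, 3.14, 3.14, 3.14, 3.14].

### API

Orientations are given as a unit quaternion [x, y, z, w].
In Python, from plant import r gives the robot as it stands. The module is installed in compiled form; this text tells all that it offers.
- The arm moves only by the shell command python3 -m jog 'ROWS' [FORCE]. ROWS is JSON, a list of rows, each an object with "translation": the shift along the tool's x, y, z in units of 40 mm (1.0 is 40 mm), a list of three; "twist": the turn about the tool's z in units of 6 degrees (1.0 is 6 degrees); "claw": the opening in per cent of the stroke, from 0 (shut) to 100 (fully open). A call has 1 to 20 rows; each row shifts and turns the commanded pose from where the row before left it, along the tool's axes as they then stand; what a row does not reach is not made up. A row lasts 1/12 s, in which the tool goes at most 41.7 mm and 7.16 degrees, less where a joint would pass 70% of its speed; a pose out of reach is approached as far as the arm can. A call is refused whole if a number of a shift passes 1 or a number of a turn 1, either way. A call with a gripper value outside its range is refused whole. The fingers move at their own pace and stop on an object; FORCE is the grip in N (left out, the last holds). Time passes only in rows, so rows that do not move let the fingers close. It gives the time, the measured TCP pose, the force and the opening at its end, in the units of the state.
- r.get_state(): the state, without advancing time (a new reading comes with each control period).
- r.snapshot(name): name is "scene" or "side" or "wrist"; returns a dict with "img" (480x640x3 uint8, red, green, blue), "fx", "fy", "cx", "cy" (pixels), "dist_coeffs" ([k1, k2, p1, p2, k3] as OpenCV has them; the pictures are not rectified), "origin" and "rotation" of the camera in the world; the wrist camera has in their place "T_tool_cam" (4x4, takes a point from camera to tool coordinates, whose origin is the TCP and whose axes are the flange's). Camera axes: x right, y up, looking along -z (the intrinsics and any distortion apply to the point x, -y, -z); pixel columns grow to the right and rows downward; lengths in m; the calibration is good to about 2 mm. A picture is of the moment at which its call begins: read the wrist's pose just before it. There is no depth.
- r.finish_job(): hands the job in, once; it reports no verdict.
Trained networks look in the newest picture that a camera, given by its name, has taken for a name from the list of things; names that differ only in an ending like _2 or _b are one class to them, and where a whole thing is asked for, a point or a joint stands for the part that bears it (a point fixed in the world has none). Each returns a list of dicts, best first, with "confidence" (0 to 1); they miss things now and then, are a little off and sometimes report something else, mostly with a low value. They report only what shows in the picture. A call takes as long as a camera call.
- r.spot_in(label, camera): "rect" ([left, top, right, bottom] in pixels, round what is visible of it).
- r.spot_point(label, camera): "location" ([row, column] in pixels: a listed point, or the origin of a listed thing).
The state is a dict: "clock": time; "q": joint angles; "qd": joint speeds; "joint_torque": joint torques, N m; "tool_pos": TCP position; "eef_rot": TCP orientation; "contact_force": force on the tool from outside, world axes, zero at the start; "moment": the same for the moment, N m; "opening": opening from 0.0 (shut) to 1.0 (fully open).
Only numpy, scipy, OpenCV 4.12 (cv2) and the standard library are available. Lean on these libraries where they do the work, as an engineer would, in place of code of your own. Each camera call takes 0.05 s, during which the arm holds its last target. There are 200 camera calls.

### The job

Put the small wooden lid on the slim metal burr pot that stands on the turntable, so that it sits fully down and level on the rim, and let go of it. Then grip the covered pot by its sides and lift it straight up, at least 10 cm clear of the turntable, so that the shavings can be swept from under it. Finish holding it there over the turntable, level and still with the lid on; do not put it down, and leave everything else on the bench where it is.

Things in the scene. Friction and masses are not known exactly. Their poses are not given: they have to be found in the camera images.
- turntable: round wooden carving turntable, 170 mm across, 30 mm high, fixed to the bench and not turning; origin at the centre of its underside, top face 30 mm above it
- pot: slim open round aluminium pot with a few grinding burrs inside, 56 mm outside diameter, 49 mm inside diameter (3.5 mm wall), 90 mm high, straight sides, about 0.24 kg, standing loose on the turntable, not always at its centre; origin at the centre of its underside, z up. With the lid on, the knob's top is 18 mm above the rim
- pot_rim (a point): centre of the slim pot's mouth, level with the rim, 90 mm above the pot's origin
- lid: small round wooden lid of the slim pot, about 30 g, on the bench knob up (it and the wide lid swap places). From below: a tapered plug 6 mm deep (44 mm diameter, 36 mm at its lower end), a disc 53 mm across and 4 mm thick, a round knob 16 mm across and 14 mm high; origin at the centre of the plug's underside, knob from 10 to 24 mm above it; z up
- lid_flange (a point): centre of the underside of the small lid's disc, 6 mm above the lid's origin; when seated it lies at the centre of the pot's rim, level with it
- wide_lid: bystander: wide wooden lid of the wide tub, disc 90 mm diameter, same knob and heights as the small lid; origin at the centre of the plug's underside, lying on the bench
- wide_tub: bystander: wide open aluminium tub, 92 mm diameter, 70 mm high; origin at the centre of its underside
- wire_spool: bystander: copper wire spool, 64 mm diameter, 36 mm high, standing on its flange; origin at the centre of its underside
- dust_brush: bystander: hand brush lying on the bench left of the turntable, handle along its -x; origin on its underside
- grinder: bystander: blue rotary grinder lying on the bench, about 210 mm long along its x and 48 mm high; origin on the underside of its foot
- screwdriver: bystander: screwdriver with a red handle lying on the bench, along its x; origin on its underside

How it is judged:
By the outcome, as a careful person would: the job done as asked, in the order asked, and still so for the second after the job is handed in, while the arm keeps its last pose, push and grip.
It also fails if it takes over 51 s, if anything falls off the work surface, if the arm or the gripper's body presses on something with over 40 N, if the wrist force passes 120 N, or if a joint passes its speed limit or range.

## Working session

There is one attempt and no reset: what is moved stays moved. The work goes in short steps, Python scripts to look and compute and a shell command to move; the robot and the scene stay as the last step left them, time stands still between calls to the robot, and variables do not carry over. Pictures are saved under pics/ and viewed, about 8 in all and at most 12, crops included, and the job is handed in when it is done.

```bash
mkdir -p pics
cat > h.py <<'E'
import numpy as np, cv2
from scipy.spatial.transform import Rotation as R
from plant import r
def tool():
    s=r.get_state(); return np.array(s["tool_pos"]), R.from_quat(s["eef_rot"]).as_matrix(), s
def snap(cam,name=None):
    p,M,s=tool(); d=r.snapshot(cam)
    if cam=="wrist":
        T=np.eye(4);T[:3,:3]=M;T[:3,3]=p;T=T@np.array(d["T_tool_cam"]);d["origin"]=T[:3,3];d["rotation"]=T[:3,:3]
    d["K"]=np.array([[d["fx"],0,d["cx"]],[0,d["fy"],d["cy"]],[0,0,1.]])
    if name: cv2.imwrite(f"pics/{name}.png",d["img"][:,:,::-1])
    return d
def ray(d,rc):
    u=cv2.undistortPoints(np.array([[[rc[1],rc[0]]]],float),d["K"],np.array(d["dist_coeffs"],float))[0,0]
    return np.array(d["origin"]),np.array(d["rotation"])@np.array([u[0],-u[1],-1])
def onz(d,rc,z):
    o,v=ray(d,rc); return o+v*(z-o[2])/v[2]
def proj(d,P):
    c=np.array(d["rotation"]).T@(np.array(P)-np.array(d["origin"])); c=c*[1,-1,-1]
    return cv2.projectPoints(c[None],np.zeros(3),np.zeros(3),d["K"],np.array(d["dist_coeffs"],float))[0][0,0][::-1]
def tri(ds,rcs):
    A=np.zeros((3,3));b=np.zeros(3)
    for d,rc in zip(ds,rcs):
        o,v=ray(d,rc);v=v/np.linalg.norm(v);Q=np.eye(3)-np.outer(v,v);A+=Q;b+=Q@o
    x=np.linalg.solve(A,b); return x
E
python3 - <<'E'
from h import *
np.set_printoptions(precision=4,suppress=True)
p,M,s=tool();print(p,M,s["contact_force"],s["opening"],s["clock"])
Z=dict(pot=.03,pot_rim=.12,lid=0,lid_flange=.006,wide_lid=0,wide_tub=0,wire_spool=0,grinder=0,dust_brush=0,screwdriver=0,turntable=0)
for c in ("scene","side","wrist"):
    d=snap(c,c+"0"); print(c,d["origin"])
    for l,z in Z.items():
        for a in r.spot_point(l,c)[:2]:
            print(l,np.round(a["location"],1),round(a["confidence"],2),onz(d,a["location"],z))
E
```

```text
[ 0.6244 -0.0001  0.2379] [[-0.      1.     -0.0018]
 [ 1.      0.     -0.0001]
 [-0.0001 -0.0018 -1.    ]] [ 0.0419 -0.5789 -0.4996] 1.0037759357541194 0.0
scene [ 1.3351 -0.1031  1.1234]Traceback (most recent call last):
  File "<stdin>", line 9, in <module>
  File "h.py", line 17, in onz
    o,v=ray(d,rc); return o+v*(z-o[2])/v[2]
        ~~~^^^^^^
  File "h.py", line 15, in ray
    return np.array(d["origin"]),np.array(d["rotation"])@np.array([u[0],-u[1],-1])
                                 ~~~~~~~~~~~~~~~~~~~~~~~^~~~~~~~~~~~~~~~~~~~~~~~~~
ValueError: matmul: Input operand 1 has a mismatch in its core dimension 0, with gufunc signature (n?,k),(k,m?)->(n?,m?) (size 3 is different from 4)
```

```bash
sed -i 's|    d\["K"\]=|    d["rotation"]=np.array(d["rotation"],float)\n    if d["rotation"].shape==(4,): d["rotation"]=R.from_quat(d["rotation"]).as_matrix()\n    d["K"]=|' h.py
python3 - <<'E'
from h import *
np.set_printoptions(precision=4,suppress=True)
Z=dict(pot=.03,pot_rim=.12,lid=0,lid_flange=.006,wide_lid=0,wide_tub=0,wire_spool=0,grinder=0,dust_brush=0,screwdriver=0,turntable=0)
for c in ("scene","side","wrist"):
    d=snap(c,c+"0"); print(c,d["origin"],-d["rotation"][:,2])
    for l,z in Z.items():
        for a in r.spot_point(l,c)[:2]:
            print(l,np.round(a["location"],1),round(a["confidence"],2),onz(d,a["location"],z))
E
```

```text
scene [ 1.3351 -0.1031  1.1234] [-0.5825  0.0689 -0.8099]
pot_rim [194.1 374.1] 0.66 [0.4782 0.1379 0.12  ]
lid [249.  221.6] 0.88 [ 0.4979 -0.238   0.    ]
lid_flange [247.7 221.5] 0.71 [ 0.4984 -0.2374  0.006 ]
lid_flange [327.  347.9] 0.48 [0.756  0.0329 0.006 ]
wide_tub [315.5 281.2] 0.86 [ 0.7031 -0.1107  0.    ]
wire_spool [327.7 344.5] 0.7 [0.7536 0.0258 0.    ]
wire_spool [251.8 121.5] 0.46 [ 0.4712 -0.4869  0.    ]
grinder [322.1 181. ] 0.64 [ 0.6895 -0.3373  0.    ]
dust_brush [206.8 474.5] 0.73 [0.4548 0.4174 0.    ]
screwdriver [255.7 122.9] 0.87 [ 0.4837 -0.4826  0.    ]
screwdriver [209.4 474.2] 0.55 [0.4632 0.414  0.    ]
turntable [210.7 476.7] 0.75 [0.4683 0.4192 0.    ]
turntable [234.2 370.7] 0.58 [0.5048 0.1327 0.    ]
side [ 0.029  -0.5638  0.9573] [ 0.486   0.4632 -0.7411]
pot [246.4 232.9] 0.73 [0.4748 0.1422 0.03  ]
pot_rim [222.8 226.6] 0.66 [0.4659 0.1371 0.12  ]
lid [348.4 356.8] 0.88 [ 0.4896 -0.2336  0.    ]
lid_flange [344.2 359.2] 0.67 [ 0.4975 -0.2327  0.006 ]
wide_lid [298.7 329.5] 0.86 [ 0.541 -0.107  0.   ]
wide_lid [218.6 353. ] 0.73 [0.7629 0.0215
[... 417 characters left out ...]
0.6864 -0.3408  0.    ]
turntable [251.8 240.8] 0.67 [0.4915 0.1383 0.    ]
wrist [0.6252 0.0831 0.3848] [-0.0001 -0.3183 -0.948 ]
pot [ 29.6 120.8] 0.59 [0.4698 0.1378 0.03  ]
pot_rim [ 8.  53.1] 0.69 [0.4697 0.137  0.12  ]
pot_rim [292.9 397.1] 0.21 [ 0.6809 -0.0457  0.12  ]
lid [400.6 200.1] 0.64 [ 0.4913 -0.24    0.    ]
lid_flange [ 25.6 117.6] 0.66 [0.457  0.1447 0.006 ]
lid_flange [403.5 202.7] 0.57 [ 0.496  -0.2389  0.006 ]
wide_lid [291.7 234.1] 0.8 [ 0.5397 -0.1028  0.    ]
wide_tub [292.6 395.4] 0.96 [ 0.7044 -0.1037  0.    ]
wire_spool [159.  462.9] 0.94 [0.7589 0.0319 0.    ]
grinder [464.2 370.6] 0.67 [ 0.6895 -0.3349 -0.    ]
turntable [ 29.8 166.7] 0.61 [0.4965 0.1414 0.    ]
```

View pics/scene0.png

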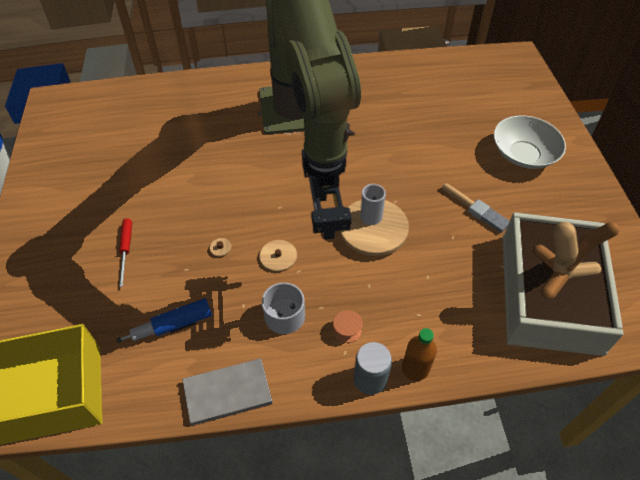

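View pics/wrist0.png

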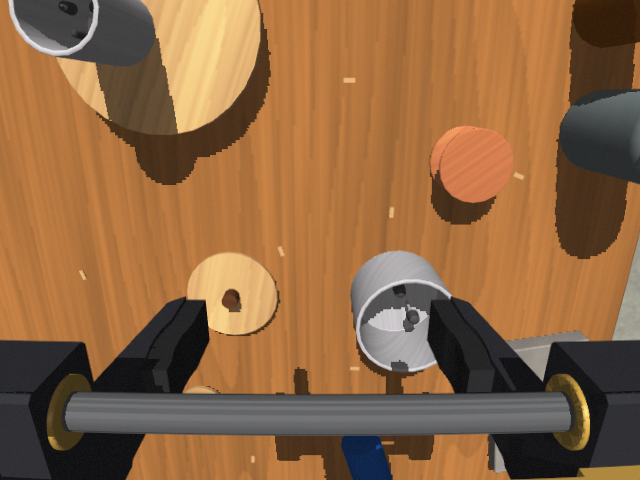

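Scene view: small lid at about (220,247), wide lid at (278,256), pot on the turntable at (373,205). The wrist view shows the pot at top left and the wide lid at (232,293). The networks agree: lid ≈ (0.495,-0.237), pot ≈ (0.470,0.138). I'll move over the lid for a closer look.

```bash
python3 -m jog '[{"translation":[-0.52,-0.32,0.22],"twist":0,"claw":100},{"translation":[-0.52,-0.32,0.22],"twist":0,"claw":100},{"translation":[-0.52,-0.32,0.22],"twist":0,"claw":100},{"translation":[-0.52,-0.32,0.22],"twist":0,"claw":100},{"translation":[-0.52,-0.32,0.22],"twist":0,"claw":100},{"translation":[-0.52,-0.32,0.22],"twist":0,"claw":100},{"translation":[-0.52,-0.32,0.22],"twist":0,"claw":100},{"translation":[-0.52,-0.32,0.22],"twist":0,"claw":100},{"translation":[-0.52,-0.32,0.22],"twist":0,"claw":100},{"translation":[-0.52,-0.32,0.22],"twist":0,"claw":100},{"translation":[0,0,0],"twist":0,"claw":100},{"translation":[0,0,0],"twist":0,"claw":100},{"translation":[0,0,0],"twist":0,"claw":100}]'
python3 - <<'E'
from h import *
np.set_printoptions(precision=4,suppress=True)
d=snap("wrist","w1");p,M,s=tool();print(p,M)
for l,z in dict(lid=0,lid_flange=.006).items():
    for a in r.spot_point(l,"wrist")[:2]: print(l,a,onz(d,a["location"],z))
print(r.spot_in("lid","wrist"))
print("tcp px",proj(d,p),"knobtop",proj(d,[.495,-.238,.024]))
E
```

```text
clock: 2.98
tool_pos: [0.4981, -0.2072, 0.1511]
eef_rot: [0.707, 0.707, 0.001, 0.0]
contact_force: [0.6, 0.8, -0.1]
opening: 1.002
[ 0.4984 -0.2066  0.1512] [[-0.0018  1.      0.0021]
 [ 1.      0.0018  0.0007]
 [ 0.0007  0.0021 -1.    ]]
lid {'location': [262.8, 310.5], 'confidence': 0.66} [ 0.4928 -0.2429  0.    ]
lid_flange {'location': [262.0, 314.2], 'confidence': 0.59} [ 0.4957 -0.2399  0.006 ]
[{'rect': [274.2, 231.8, 348.2, 297.6], 'confidence': 0.91}]
tcp px [319.4353 318.3681] knobtop [268.8911 313.021 ]
```

View pics/w1.png

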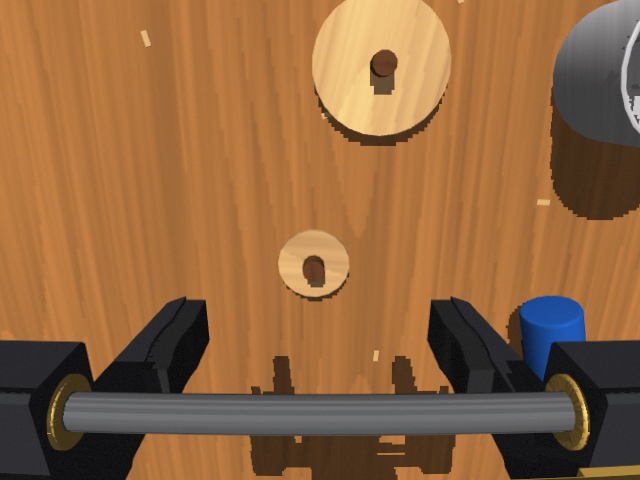

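The small lid is at (314,263), knob at (313,266), and the view is clear of the bar. I'll centre over it, come lower and measure again.

```bash
python3 -m jog '[{"translation":[-0.42,-0.04,0.5],"twist":0,"claw":100},{"translation":[-0.42,-0.03,0.5],"twist":0,"claw":100},{"translation":[0,0,0.6],"twist":0,"claw":100},{"translation":[0,0,0.6],"twist":0,"claw":100},{"translation":[0,0,0],"twist":0,"claw":100},{"translation":[0,0,0],"twist":0,"claw":100},{"translation":[0,0,0],"twist":0,"claw":100}]'
python3 - <<'E'
from h import *
np.set_printoptions(precision=4,suppress=True)
d=snap("wrist","w2");p,M,s=tool();print(p)
for l,z in dict(lid=0,lid_flange=.006).items():
    for a in r.spot_point(l,"wrist")[:2]: print(l,a,onz(d,a["location"],z))
print(r.spot_in("lid","wrist"))
img=d["img"][:,:,::-1].copy()
for cx,cy in ((p[0],p[1]),):
    for rr,z in ((.0265,.010),(.008,.024)):
        for t in np.linspace(0,6.28,60):
            q=proj(d,[cx+rr*np.cos(t),cy+rr*np.sin(t),z]);cv2.circle(img,(int(q[1]),int(q[0])),1,(255,0,0),-1)
cv2.imwrite("pics/w2o.png",img)
E
```

```text
clock: 3.77
tool_pos: [0.4952, -0.2411, 0.0637]
eef_rot: [0.707, 0.708, 0.0, 0.001]
contact_force: [0.4, -0.2, 1.2]
opening: 1.002
[ 0.4955 -0.2414  0.0641]
lid {'location': [260.6, 316.8], 'confidence': 0.76} [ 0.4949 -0.2408  0.    ]
lid_flange {'location': [263.7, 318.9], 'confidence': 0.98} [ 0.496  -0.2402  0.006 ]
[{'rect': [264.8, 215.5, 368.8, 312.6], 'confidence': 0.81}]
```

View pics/w2o.png

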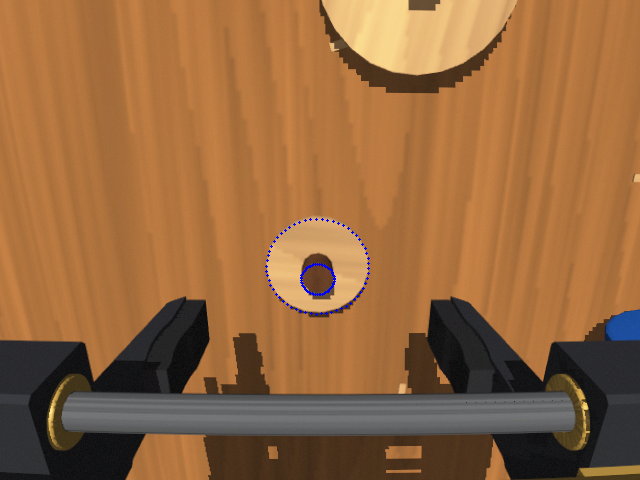

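The projected disc outline, drawn under the TCP, coincides with the lid (265–369, 218–313). So I descend straight down and close.

```bash
python3 -m jog '[{"translation":[0,0,0.4],"twist":0,"claw":100},{"translation":[0,0,0.4],"twist":0,"claw":60},{"translation":[0,0,0.3],"twist":0,"claw":40},{"translation":[0,0,0.15],"twist":0,"claw":40},{"translation":[0,0,0],"twist":0,"claw":40},{"translation":[0,0,0],"twist":0,"claw":30},{"translation":[0,0,0],"twist":0,"claw":30},{"translation":[0,0,0],"twist":0,"claw":0},{"translation":[0,0,0],"twist":0,"claw":0},{"translation":[0,0,0],"twist":0,"claw":0},{"translation":[0,0,0],"twist":0,"claw":0},{"translation":[0,0,0],"twist":0,"claw":0},{"translation":[0,0,0],"twist":0,"claw":0},{"translation":[0,0,0],"twist":0,"claw":0}]' 15
```

```text
clock: 5.13
tool_pos: [0.4943, -0.2416, 0.0129]
eef_rot: [0.707, 0.707, 0.0, 0.0]
contact_force: [-0.6, -0.3, 0.9]
opening: 0.175
```

The opening is 15.4 mm, so it holds the knob. Lift, go to just short of the pot, and look.

```bash
python3 -m jog '[{"translation":[0,0,-0.25],"twist":0,"claw":0},{"translation":[0,0,-0.5],"twist":0,"claw":0},{"translation":[0,0,-0.5],"twist":0,"claw":0},{"translation":[0,0,-0.5],"twist":0,"claw":0},{"translation":[0,0,-0.5],"twist":0,"claw":0},{"translation":[0,0,-0.5],"twist":0,"claw":0},{"translation":[0,0,-0.5],"twist":0,"claw":0},{"translation":[0,0,-0.5],"twist":0,"claw":0},{"translation":[0,0,-0.5],"twist":0,"claw":0},{"translation":[0,0,-0.25],"twist":0,"claw":0}]' && python3 -m jog '[{"translation":[0.3,-0.03,0],"twist":0,"claw":0},{"translation":[0.6,-0.05,0],"twist":0,"claw":0},{"translation":[0.6,-0.05,0],"twist":0,"claw":0},{"translation":[0.6,-0.05,0],"twist":0,"claw":0},{"translation":[0.6,-0.05,0],"twist":0,"claw":0},{"translation":[0.6,-0.05,0],"twist":0,"claw":0},{"translation":[0.6,-0.05,0],"twist":0,"claw":0},{"translation":[0.6,-0.05,0],"twist":0,"claw":0},{"translation":[0.6,-0.05,0],"twist":0,"claw":0},{"translation":[0.6,-0.05,0],"twist":0,"claw":0},{"translation":[0.6,-0.05,0],"twist":0,"claw":0},{"translation":[0.6,-0.05,0],"twist":0,"claw":0},{"translation":[0.6,-0.03,0],"twist":0,"claw":0},{"translation":[0.6,0,0],"twist":0,"claw":0},{"translation":[0.3,0,0],"twist":0,"claw":0},{"translation":[0,0,0],"twist":0,"claw":0},{"translation":[0,0,0],"twist":0,"claw":0},{"translation":[0,0,0],"twist":0,"claw":0}]'
python3 - <<'E'
from h import *
np.set_printoptions(precision=4,suppress=True)
ds=[];rc=[]
for c in ("wrist","scene","side"):
    d=snap(c,c+"3");p,M,s=tool();print(p)
    for l,z in dict(pot_rim=.12,lid_flange=p[2]-.007,lid=p[2]-.013,pot=.03).items():
        for a in r.spot_point(l,c)[:1]:
            print(c,l,np.round(a["location"],1),round(a["confidence"],2),onz(d,a["location"],z))
            if l=="pot_rim": ds.append(d);rc.append(a["location"])
    if c=="wrist": dw=d
print(tri(ds,rc)); d=dw
img=d["img"][:,:,::-1].copy()
for cx,cy,rr,z,col in ((.470,.138,.028,.12,(255,0,0)),(p[0],p[1],.0265,p[2]-.003,(0,0,255))):
        for t in np.linspace(0,6.28,60):
            q=proj(d,[cx+rr*np.cos(t),cy+rr*np.sin(t),z]);cv2.circle(img,(int(q[1]),int(q[0])),1,col,-1)
cv2.imwrite("pics/w3o.png",img)
E
```

```text
clock: 5.97
tool_pos: [0.4949, -0.2419, 0.1955]
eef_rot: [0.707, 0.707, 0.001, 0.002]
contact_force: [0.5, 0.9, -0.1]
opening: 0.173
clock: 7.47
tool_pos: [0.469, 0.0932, 0.1922]
eef_rot: [0.707, 0.707, -0.001, -0.0]
contact_force: [0.1, -0.5, -0.5]
opening: 0.17
[0.4692 0.0929 0.1923]
wrist pot_rim [174.4 319.1] 0.75 [0.4697 0.1388 0.12  ]
wrist lid_flange [306.6 319. ] 0.64 [0.4696 0.0957 0.1853]
wrist lid [301.6 317.8] 0.69 [0.4691 0.0949 0.1793]
[0.4699 0.0936 0.1927]
scene pot_rim [190.3 375. ] 0.92 [0.4668 0.1423 0.12  ]
scene lid_flange [173.4 358.6] 0.46 [0.4683 0.0995 0.1857]
scene lid [175.6 356.7] 0.45 [0.4689 0.0953 0.1797]
scene pot [215.8 370.3] 0.94 [0.4704 0.1363 0.03  ]
[0.4699 0.0943 0.1928]
side pot_rim [218.2 226.7] 0.59 [0.475 0.148 0.12 ]
side lid_flange [209.6 233.8] 0.64 [0.4661 0.1011 0.1858]
side lid [209.7 235.9] 0.78 [0.4723 0.1029 0.1798]
side pot [247.5 233.8] 0.86 [0.4741 0.1381 0.03  ]
[0.4709 0.1408 0.1267]
```

View pics/w3o.png

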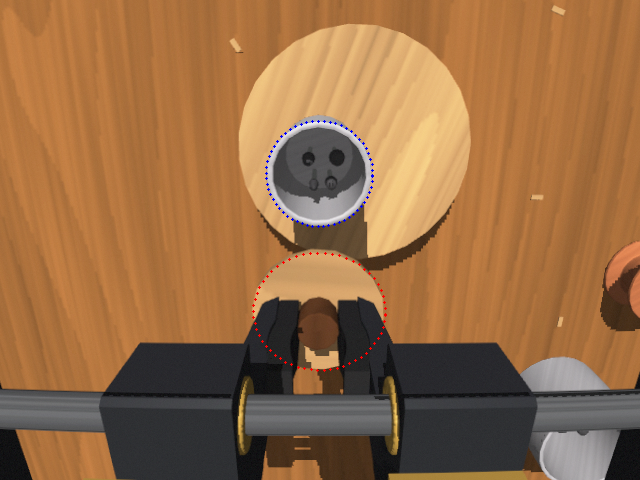

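Red (the held lid) and blue (pot rim at 0.470, 0.138) overlays both fit the image, at (319,310) and (319,173). Next I move over the pot, about 9 mm above the rim, and check.

```bash
python3 -m jog '[{"translation":[0.3,0,0],"twist":0,"claw":0},{"translation":[0.5,0.02,0],"twist":0,"claw":0},{"translation":[0.3,0,0],"twist":0,"claw":0},{"translation":[0,0,0.3],"twist":0,"claw":0},{"translation":[0,0,0.4],"twist":0,"claw":0},{"translation":[0,0,0.4],"twist":0,"claw":0},{"translation":[0,0,0.15],"twist":0,"claw":0},{"translation":[0,0,0],"twist":0,"claw":0},{"translation":[0,0,0],"twist":0,"claw":0},{"translation":[0,0,0],"twist":0,"claw":0}]'
python3 - <<'E'
from h import *
np.set_printoptions(precision=4,suppress=True)
d=snap("wrist","w4");p,M,s=tool();print(p)
img=d["img"][:,:,::-1].copy()
for cx,cy,rr,z,col in ((.470,.1385,.028,.12,(255,0,0)),(p[0],p[1],.0265,p[2]-.003,(0,0,255))):
        for t in np.linspace(0,6.28,60):
            q=proj(d,[cx+rr*np.cos(t),cy+rr*np.sin(t),z]);cv2.circle(img,(int(q[1]),int(q[0])),1,col,-1)
img=cv2.resize(img[170:400,200:440],None,fx=2.5,fy=2.5,interpolation=cv2.INTER_NEAREST)
cv2.imwrite("pics/w4o.png",img)
E
```

```text
clock: 9.05
tool_pos: [0.4711, 0.1386, 0.1434]
eef_rot: [0.707, 0.707, 0.001, 0.0]
contact_force: [1.2, 0.0, -0.0]
opening: 0.174
[0.4712 0.1386 0.1435]
```

View pics/w4o.png

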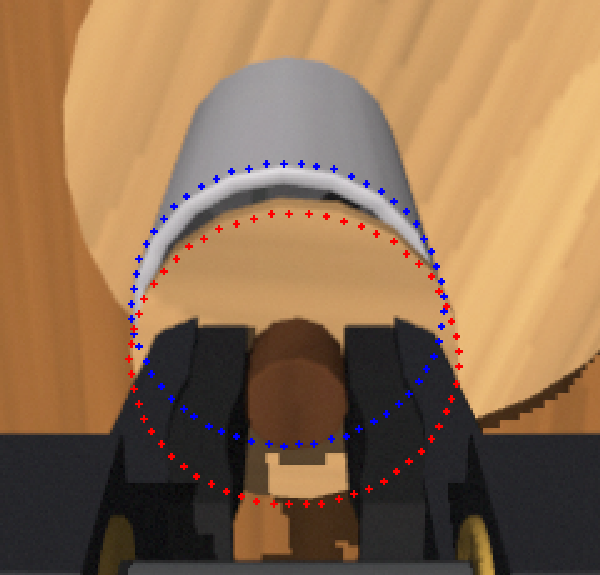

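The lid sits about 2 mm too far in +y and 0.7 mm in +x relative to the rim. I'll correct and lower gently, watching the force.

```bash
python3 -m jog '[{"translation":[-0.05,-0.02,0],"twist":0,"claw":0},{"translation":[0,0,0.1],"twist":0,"claw":0},{"translation":[0,0,0.1],"twist":0,"claw":0},{"translation":[0,0,0.1],"twist":0,"claw":0},{"translation":[0,0,0.05],"twist":0,"claw":0},{"translation":[0,0,0],"twist":0,"claw":0},{"translation":[0,0,0],"twist":0,"claw":0}]'
python3 -m jog '[{"translation":[0,0,0.04],"twist":0,"claw":0},{"translation":[0,0,0],"twist":0,"claw":0},{"translation":[0,0,0],"twist":0,"claw":0}]'
```

```text
clock: 9.68
tool_pos: [0.4697, 0.1364, 0.1285]
eef_rot: [0.707, 0.707, -0.0, -0.0]
contact_force: [0.9, 0.1, 0.1]
opening: 0.174
clock: 9.93
tool_pos: [0.4699, 0.1364, 0.1271]
eef_rot: [0.707, 0.707, 0.0, 0.0]
contact_force: [-0.7, 1.0, -0.6]
opening: 0.172
```

```bash
python3 -m jog '[{"translation":[0,0,0.02],"twist":0,"claw":0},{"translation":[0,0,0],"twist":0,"claw":0},{"translation":[0,0,0],"twist":0,"claw":0}]'
python3 -m jog '[{"translation":[0,0,0.02],"twist":0,"claw":0},{"translation":[0,0,0],"twist":0,"claw":0},{"translation":[0,0,0],"twist":0,"claw":0}]'
python3 - <<'E'
from h import *
d=snap("wrist","w5");p,M,s=tool();print(p,s["contact_force"])
img=d["img"][:,:,::-1]
cv2.imwrite("pics/w5o.png",cv2.resize(img[170:400,200:440],None,fx=2.5,fy=2.5,interpolation=cv2.INTER_NEAREST))
E
```

```text
clock: 10.18
tool_pos: [0.4699, 0.1365, 0.1268]
eef_rot: [0.707, 0.707, 0.0, 0.0]
contact_force: [-1.3, 0.4, 5.1]
opening: 0.172
clock: 10.43
tool_pos: [0.47, 0.1365, 0.1267]
eef_rot: [0.707, 0.707, 0.001, 0.0]
contact_force: [-2.3, -0.6, 13.3]
opening: 0.175
[0.47001242 0.13651083 0.12667983] [-2.31895935 -0.86379794 13.55513465]
```

View pics/w5o.png

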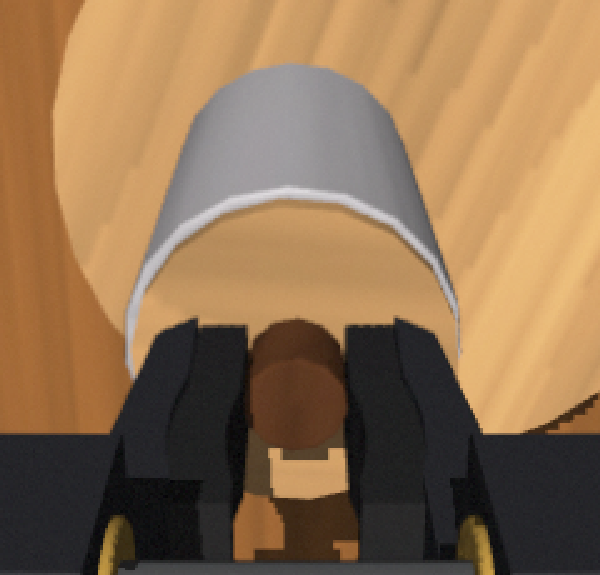

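The lid is seated: contact builds at the expected height (flange at 0.120) and the rim shows evenly around the disc. I'll take off the push and open.

```bash
python3 -m jog '[{"translation":[0,0,-0.03],"twist":0,"claw":0},{"translation":[0,0,0],"twist":0,"claw":25},{"translation":[0,0,0],"twist":0,"claw":30},{"translation":[0,0,0],"twist":0,"claw":40},{"translation":[0,0,0],"twist":0,"claw":60},{"translation":[0,0,0],"twist":0,"claw":100},{"translation":[0,0,0],"twist":0,"claw":100},{"translation":[0,0,0],"twist":0,"claw":100},{"translation":[0,0,0],"twist":0,"claw":100},{"translation":[0,0,0],"twist":0,"claw":100},{"translation":[0,0,0],"twist":0,"claw":100}]'
python3 - <<'E'
from h import *
d=snap("wrist","w6");p,M,s=tool();print(p,s["contact_force"],s["opening"])
img=d["img"][:,:,::-1].copy()
for cx,cy,rr,z,col in ((.470,.1372,.028,.12,(255,0,0)),(.470,.1372,.0265,.124,(0,0,255)),(.470,.1372,.008,.138,(0,255,0))):
        for t in np.linspace(0,6.28,60):
            q=proj(d,[cx+rr*np.cos(t),cy+rr*np.sin(t),z]);cv2.circle(img,(int(q[1]),int(q[0])),0,col,-1)
a=cv2.resize(img[170:400,200:440],None,fx=2.2,fy=2.2,interpolation=cv2.INTER_NEAREST)
cv2.imwrite("pics/w6o.png",a)
E
```

```text
clock: 11.4
tool_pos: [0.4698, 0.1364, 0.1267]
eef_rot: [0.707, 0.707, 0.0, 0.0]
contact_force: [-0.8, 0.6, -0.5]
opening: 0.877
[0.46985726 0.13638837 0.12674058] [-0.5250479   0.04122051  0.64501029] 0.9284972500220028
```

View pics/w6o.png

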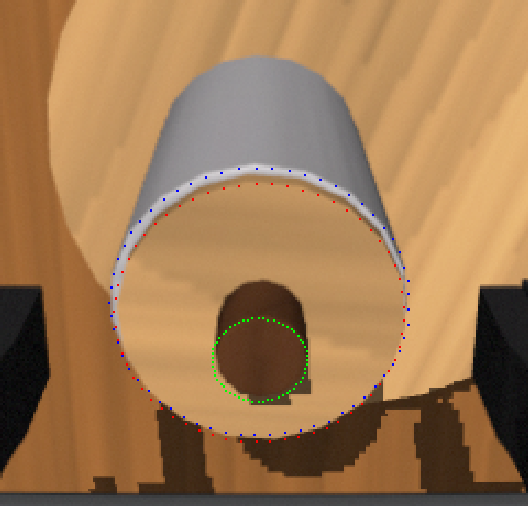

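The lid is released and its model outline fits: seated level and centred. The pot is about 1.5 mm in +y of the TCP. I centre and descend around the pot, keeping the crossbar clear of the knob, then grip.

```bash
python3 -m jog '[{"translation":[0.035,0,0],"twist":0,"claw":100},{"translation":[0,0,0],"twist":0,"claw":100},{"translation":[0,0,0.2],"twist":0,"claw":100},{"translation":[0,0,0.2],"twist":0,"claw":100},{"translation":[0,0,0.2],"twist":0,"claw":100},{"translation":[0,0,0.12],"twist":0,"claw":100},{"translation":[0,0,0.06],"twist":0,"claw":100},{"translation":[0,0,0],"twist":0,"claw":100},{"translation":[0,0,0],"twist":0,"claw":100}]' 35
python3 -m jog '[{"translation":[0,0,0],"twist":0,"claw":75},{"translation":[0,0,0],"twist":0,"claw":68},{"translation":[0,0,0],"twist":0,"claw":66},{"translation":[0,0,0],"twist":0,"claw":64},{"translation":[0,0,0],"twist":0,"claw":60},{"translation":[0,0,0],"twist":0,"claw":40},{"translation":[0,0,0],"twist":0,"claw":0},{"translation":[0,0,0],"twist":0,"claw":0},{"translation":[0,0,0],"twist":0,"claw":0},{"translation":[0,0,0],"twist":0,"claw":0},{"translation":[0,0,0],"twist":0,"claw":0}]' 35
python3 - <<'E'
from h import *
d=snap("wrist","w7");p,M,s=tool();print(p,s["contact_force"],s["opening"])
cv2.imwrite("pics/w7o.png",d["img"][:,:,::-1])
E
```

```text
clock: 12.2
tool_pos: [0.4697, 0.1378, 0.0953]
eef_rot: [0.707, 0.707, -0.0, -0.0]
contact_force: [-0.5, 0.3, 0.9]
opening: 1.001
clock: 13.12
tool_pos: [0.4698, 0.1378, 0.0957]
eef_rot: [0.707, 0.707, 0.0, 0.0]
contact_force: [-1.1, 0.5, 4.3]
opening: 0.633
[0.46977097 0.13785148 0.09568089] [-1.57815171  0.15810989  5.24608461] 0.6314998267271977
```

View pics/w7o.png

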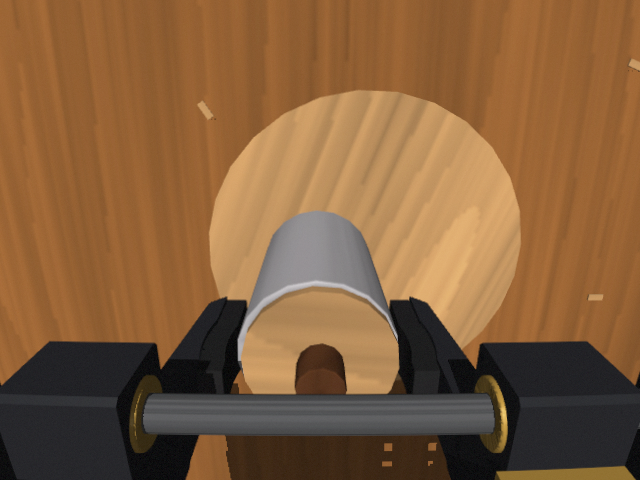

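The pot is gripped at 55.6 mm with the lid still in place. Now a straight, gentle lift of about 13 cm.

```bash
python3 -m jog '[{"translation":[0,0,-0.05],"twist":0,"claw":0},{"translation":[0,0,-0.1],"twist":0,"claw":0},{"translation":[0,0,-0.15],"twist":0,"claw":0},{"translation":[0,0,-0.2],"twist":0,"claw":0},{"translation":[0,0,-0.25],"twist":0,"claw":0},{"translation":[0,0,-0.25],"twist":0,"claw":0},{"translation":[0,0,-0.25],"twist":0,"claw":0},{"translation":[0,0,-0.25],"twist":0,"claw":0},{"translation":[0,0,-0.25],"twist":0,"claw":0},{"translation":[0,0,-0.25],"twist":0,"claw":0},{"translation":[0,0,-0.25],"twist":0,"claw":0},{"translation":[0,0,-0.25],"twist":0,"claw":0},{"translation":[0,0,-0.25],"twist":0,"claw":0},{"translation":[0,0,-0.25],"twist":0,"claw":0},{"translation":[0,0,-0.2],"twist":0,"claw":0},{"translation":[0,0,-0.1],"twist":0,"claw":0},{"translation":[0,0,-0.05],"twist":0,"claw":0},{"translation":[0,0,0],"twist":0,"claw":0},{"translation":[0,0,0],"twist":0,"claw":0},{"translation":[0,0,0],"twist":0,"claw":0}]' 35
python3 - <<'E'
from h import *
np.set_printoptions(precision=4,suppress=True)
I=[]
ds,rc=[],[]
for c in ("wrist","scene","side"):
    d=snap(c,c+"8");p,M,s=tool()
    for l,z in dict(pot=p[2]-.065,pot_rim=p[2]+.025,lid=p[2]+.019).items():
        for a in r.spot_point(l,c)[:1]:
            print(c,l,np.round(a["location"],1),round(a["confidence"],2),onz(d,a["location"],z))
            if l=="pot" and c!="wrist": ds.append(d);rc.append(a["location"])
    i=d["img"][:,:,::-1]
    if c=="wrist": I.append(cv2.resize(i[200:460,180:460],(400,372)))
    else:
        q=proj(d,p);y,x=int(q[0]),int(q[1]);y0=max(0,y-60);i=i[y0:y0+150,x-80:x+80]
        I.append(cv2.resize(i,(400,375),interpolation=cv2.INTER_CUBIC)[:372])
print(p,s["contact_force"],s["opening"],s["clock"]); 
if len(ds)==2: print("pot",tri(ds,rc))
cv2.imwrite("pics/fin.png",cv2.resize(np.hstack(I),(798,247)) if 0 else cv2.resize(np.hstack([I[1],I[2]]),(800,372)))
E
```

```text
clock: 14.83
tool_pos: [0.4695, 0.1377, 0.2291]
eef_rot: [0.707, 0.707, -0.0, -0.0]
contact_force: [0.5, 0.2, -2.2]
opening: 0.633
wrist pot [256.  316.3] 0.6 [0.4687 0.1402 0.1641]
wrist lid [346.8 319.1] 0.57 [0.4701 0.1379 0.2481]
scene pot [181.6 370.5] 0.86 [0.4776 0.1265 0.1643]
scene pot_rim [150.7 379.8] 0.61 [0.4717 0.1423 0.2543]
side pot [208.9 225.7] 0.97 [0.4673 0.1334 0.1645]
side pot_rim [174.6 217.8] 0.58 [0.4685 0.1425 0.2545]
side lid [174.  216.9] 0.72 [0.4721 0.1513 0.2485]
[0.4698 0.1378 0.2295] [-0.4603 -0.5836 -1.9229] 0.6327745298390751 15.2833
pot [0.4701 0.1317 0.16  ]
```

View pics/fin.png

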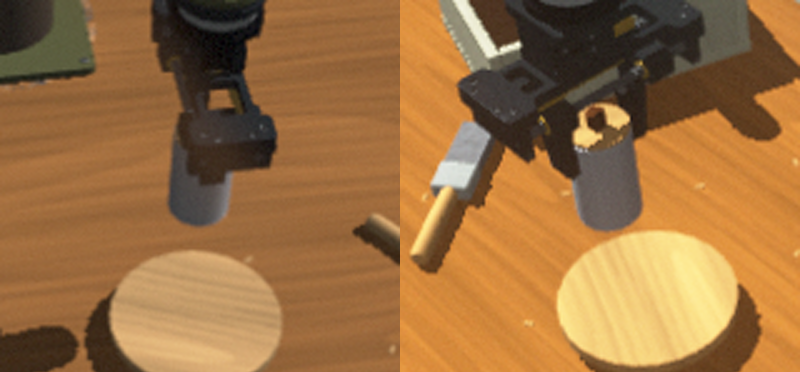

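View pics/wrist8.png

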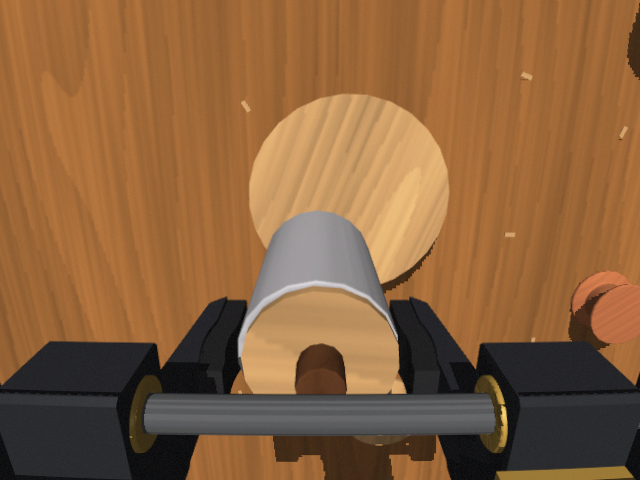

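The pot and lid look the same in the wrist view as before the lift (disc still at about (320,345), rim margin even), so nothing slipped or tilted. The pot hangs upright over the turntable with its base about 13 cm clear, so I'm handing in.

```bash
python3 -m jog '[{"translation":[0,0,0],"twist":0,"claw":0},{"translation":[0,0,0],"twist":0,"claw":0},{"translation":[0,0,0],"twist":0,"claw":0},{"translation":[0,0,0],"twist":0,"claw":0}]'; python3 -c "
from plant import r
print(r.finish_job())"
```

```text
clock: 15.77
tool_pos: [0.4698, 0.1378, 0.2295]
eef_rot: [0.707, 0.707, 0.0, 0.0]
contact_force: [-0.0, -0.0, -2.0]
opening: 0.63
the job is handed in; nothing more can be done
None
```

I put the lid on the pot, let go of it, gripped the covered pot by its sides at 35 N, and lifted it straight up. I handed the job in at about 15.8 s with the pot held still over the turntable.

**Last checks**
- **Lid:** it met the rim at the expected height, with a push of about 13 N that I took off before opening. After release the disc outline fitted level and centred.
- **Lift:** the tool rose 134 mm, so the pot's base is about 13 cm above the turntable. The opening stayed at 0.63 (about 55.6 mm), and the wrist view looked the same before and after, so I saw no slip or tilt.
- **Load:** the measured downward force was 2.0 N against about 2.6 N expected, which is within the sensor's scatter.

**Disagreements**
- The scene and side networks put the pot's origin up to about 1 cm off in position. The two views combined put the base at about z = 0.160, against about 0.164 from the lift. I relied on the wrist view and the tool pose.
- While gripping, the upward force read about 5 N. It was gone after the lift, and I did not find the cause.
- I did not measure the other objects again after the lift. None of the moves touched anything that I saw.

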